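# Hold a candle over the inspection mirror

## Robot

A 7-joint arm with a two-finger parallel gripper is mounted at the origin on the work surface. World frame = base frame: x ahead of the robot, y to its left, z up, the work surface at z = 0. Lengths are in m, angles in rad, forces in N, time in s.
With the tool pointing down it reaches from about 0.35 to 0.9 m from the base axis. Payload 7.2 kg.
Tool frame: the origin (TCP) lies on the centre line of the jaws, within the pads' length; the fingertips stand 8 mm ahead of it and the grasp point (between the pads) lies 11 mm behind it (r.nose_length is the distance from the TCP to the fingertips, in m); z points along the fingers, y is the line along which they close (so a half turn about z gives the same grasp; the last joint's range is limited). The gripper opens to 85 mm and grips with 20 to 120 N. Pads are 22 mm wide; open, the fingers measure 114 mm over their backs; the gripper's body (76 mm by 85 mm) begins 54 mm behind the grasp point. The pads swing forward as they close: fully open they stand 13 mm farther back than shut.
Start: joints at [-1.198, 0.411, -0.013, 1.596, 0.006, 1.134, -0.082], TCP at [0.267, 0.565, 0.239] pointing down, gripper open.
Joint ranges: [-2.95, 2.95], [-0.29, 1.99], [-1.47, 1.44], [0.14, 2.54], [-1.03, 4.17], [0.13, 1.85], [-2.86, 2.86]. Speed limits (rad/s): [2.39, 2.39, 3.01, 3.01, 3.14, 3.14, 3.14].

## Interface

Orientations are given as a unit quaternion [x, y, z, w].
In Python, from station import r, optics, job_done gives the robot as it stands. The module is installed in compiled form; this text tells all that it offers.
- The arm moves only by the shell command python3 -m jog 'ROWS'. ROWS is JSON, a list of rows, each a list of 3 entries, a list of its own where there are three numbers: the shift along the world's x, y, z in mm, then the turn about the world's z in rad, then the closure, from 0 (fully open) to 1 (shut). A call has 1 to 8 rows; each row shifts and turns the commanded pose from where the row before left it; what a row does not reach is not made up. A row lasts 1/8 s, in which the tool goes at most 62.5 mm and 10.7 degrees, less where a joint would pass 70% of its speed; a pose out of reach is approached as far as the arm can. A call is refused whole if a number of a shift passes 62.5 or a number of a turn 0.188, either way. A call with a gripper value outside its range is refused whole. The fingers move at their own pace and stop on an object; the grip force is fixed at half the most. Time passes only in rows, so rows that do not move let the fingers close. It gives the time, the measured TCP pose, the force, the opening and the grip force at its end, in the units of the state.
- r.get_state(): the state, without advancing time (a new reading comes with each control period).
- optics.grab_frame(name): name is "side" or "top" or "wrist"; returns (picture, depth): 420x560x3 uint8, red, green, blue; 420x560 float32, m along the optical axis (not along the pixel's ray), 0 where there is no reading.
- optics.calibration(name): a dict with "fx", "fy", "cx", "cy" (pixels), "R" (3x3) and "t" (3): a world point X has camera coordinates R X + t; the wrist camera has in their place "tool_from_camera" (4x4, takes a point from camera to tool coordinates, whose origin is the TCP and whose axes are the flange's). Camera axes: x right, y down, z forward; pixel columns grow to the right and rows downward; lengths in m; the calibration is good to about 2 mm. A picture is of the moment at which its call begins: read the wrist's pose just before it. calibration takes no time and is no camera call.
- job_done(): hands the job in; it is judged then, once.
The state is a dict: "time": time; "joints": joint angles; "joint_vel": joint speeds; "effort": joint torques, N m; "ee_pos": TCP position; "eef_rot": TCP orientation; "force": force on the tool from outside, world axes, zero at the start; "wrist_torque": the same for the moment, N m; "grip_width": opening from 0.0 (shut) to 1.0 (fully open); "gripper_force": force on a finger pad.
Only numpy, scipy, OpenCV 4.12 (cv2) and the standard library are available. Lean on these libraries where they do the work, as an engineer would, in place of code of your own. Each camera call takes 0.05 s, during which the arm holds its last target. There are 200 camera calls.

## Task

Inspect the underside of the yellow candle: first slide the round mirror across the table, without lifting it, until it lies inside the orange ring, then take the yellow candle from the wooden rack and hold it still and level, centred over the mirror with its base about 15 cm above the table. Keep the candle upright all the way, for its wax has only just set, leave the other things where they stand, and finish while still holding the candle in the air.

Things in the scene. Friction and masses are not known exactly. Their poses are not given: they have to be found in the camera images.
- mirror: Loose round inspection mirror lying flat on the table: black disc 120 mm in diameter and 12 mm thick with a pale silvery-blue top, 0.3 kg, slides with ordinary friction. Origin at the centre of its underside, z up.
- spot_centre (a point): Centre, at table height, of the printed inspection spot: a flat white disc of 140 mm diameter bordered by an 8 mm wide orange ring (140 mm inside, 156 mm outside). Print only, no raised edge. Its place varies.
- yellow_candle: The yellow candle: a filled straight round tumbler, 54 mm in diameter and 70 mm tall, white label band, about 0.15 to 0.31 kg, rigid, loose, standing in one of three places on the wooden rack. Origin at the centre of its underside, z up. Its wick does not stand above the rim.
- rack: Fixed wooden cooling rack, 90 mm (its x) by 290 mm (its y), flat top 30 mm above the table. Three candles stand on it in a row along its y, about 90 mm from centre to centre, on its centre line. Origin at the centre of its underside on the table; place and yaw vary.
- white_candle: White candle, same shape and size as the yellow one (54 mm in diameter, 70 mm tall), on the rack; leave it alone. Origin at the centre of its underside.
- grey_candle: Grey candle, same shape and size as the yellow one (54 mm in diameter, 70 mm tall), on the rack; leave it alone. Origin at the centre of its underside.
- tin_a: Closed metal tin, 66 mm in diameter and 44 mm tall, standing loose on the far side of the table; leave it alone. Origin at the centre of its underside.
- tin_b: Closed metal tin like the other, 66 mm in diameter and 44 mm tall, standing loose between the robot and the rack; leave it alone. Origin at the centre of its underside.
- pitcher: Steel pouring pitcher, 90 mm in diameter and 130 mm tall, with a black handle reaching 87 mm from its axis towards its -y, standing loose on the far side; leave it alone. Origin at the centre of its underside.
- wick_box: Closed cardboard box, 60 by 100 mm and 35 mm tall, lying loose on the far side; leave it alone. Origin at the centre of its underside.
There are look-alikes about, which are no part of the job. There is more than one size of the mirror; the one meant has the size given above.

How it is judged:
On the way, in this order (a step that is already met when the one before it is completed fails the run):
1. the mirror lies still inside the orange ring (horizontal distance between mirror and spot_centre below 0.012 m and height (world z) of mirror below 0.006 m and linear speed of mirror below 0.02 m/s), for 0.2 s.
2. the yellow candle has been lifted upright, clear of the rack (height (world z) of yellow_candle above 0.06 m and angle between yellow_candle's own z axis and vertical below 0.2 rad and contact force between yellow_candle and the fingers above 0.5 N), for 0.2 s.
At the end, for the whole second after the job is handed in: The mirror lies on the table within 14 mm of the spot's centre; the yellow candle is held in the fingers within 30 mm (horizontally) of the mirror's centre, its base 115 to 190 mm above the table, within 0.09 rad of upright, still (below 20 mm/s and 0.15 rad/s), touching no mirror (horizontal distance between mirror and spot_centre below 0.014 m and height (world z) of mirror below 0.006 m and horizontal distance between yellow_candle and mirror below 0.03 m and height (world z) of yellow_candle between 0.115 and 0.19 m and angle between yellow_candle's own z axis and vertical below 0.09 rad and linear speed of yellow_candle below 0.02 m/s and angular speed of yellow_candle below 0.15 rad/s and contact force between yellow_candle and the fingers above 0.5 N and contact force between yellow_candle and mirror below 0.1 N); the arm keeps its last pose, push and grip.
It fails at once if the yellow candle tipped by more than 0.3 rad (angle between yellow_candle's own z axis and vertical above 0.3 rad).
It fails at once if the mirror lifted off the table (height (world z) of mirror above 0.025 m).
It fails at once if another thing moved by more than 25 mm (distance of any of white_candle, grey_candle, tin_a, tin_b, pitcher, wick_box from where it was at the start of the episode above 0.025 m).
It also fails if it takes over 58 s, if anything falls off the work surface, if the arm or the gripper's body presses on something with over 40 N, if the wrist force passes 120 N, or if a joint passes its speed limit or range.

## Working session

There is one attempt and no reset: what is moved stays moved. The work goes in short steps, Python scripts to look and compute and a shell command to move; the robot and the scene stay as the last step left them, time stands still between calls to the robot, and variables do not carry over. Pictures are saved under pics/ and viewed, at most 10 in all, crops included, and the job is handed in when it is done.

```bash
mkdir -p pics; python3 - <<'E'
from station import r,optics
import cv2,numpy as np
s=r.get_state();print(s['time'],s['ee_pos'],s['eef_rot'],s['grip_width'],r.nose_length)
for n in('top','side'):
    p,d=optics.grab_frame(n);cv2.imwrite(f'pics/{n}0.png',p[:,:,::-1]);np.savez(f'{n}0.npz',p=p,d=d);c=optics.calibration(n);print(n,c)
E
```

```text
0.0 [0.26648584 0.56479562 0.23846238] [ 2.18586012e-01  9.75817345e-01 -8.08306497e-04 -1.08223846e-04] 0.9981480100785041 0.008
top {'fx': 515.3030586029032, 'fy': 515.3030586029032, 'cx': 275.33469935612067, 'cy': 212.38225986313785, 'R': array([[ 0.02267949, -0.9997321 ,  0.00462302],
       [-0.98937457, -0.0231083 , -0.14354085],
       [ 0.14360923, -0.00131847, -0.98963359]]), 't': array([-0.11688646,  0.56537414,  1.42151565])}
side {'fx': 392.61688065836114, 'fy': 392.61688065836114, 'cx': 279.5184733761727, 'cy': 209.20679041473048, 'R': array([[ 0.93248563, -0.36088181,  0.0153255 ],
       [-0.21220821, -0.58167384, -0.7852536 ],
       [ 0.29229818,  0.72898551, -0.61898458]]), 't': array([-0.56867985,  0.10466353,  1.09423314])}
```

View pics/top0.png

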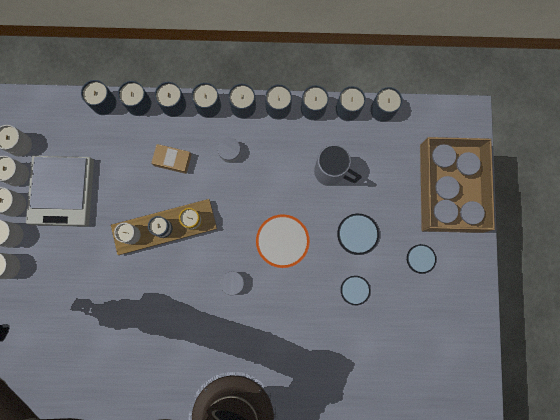

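View pics/side0.png

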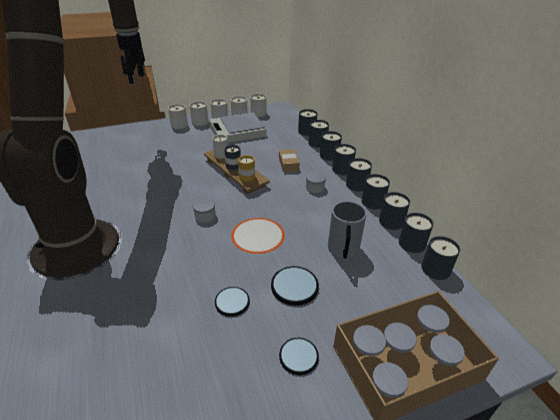

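The top view shows three pale-blue discs at (358,234), (355,290) and (421,258), and the orange ring at (283,241). The rack's candles are white (127,233), grey/dark (160,226) and yellow (190,217). Next I measure sizes and check with crops.

```bash
cat > h.py <<'E'
import numpy as np,cv2
from station import r,optics
def ray(n,u,v,z,c=None):
    c=c or optics.calibration(n);R,t=np.array(c['R']),np.array(c['t'])
    o=-R.T@t;d=R.T@np.array([(u-c['cx'])/c['fx'],(v-c['cy'])/c['fy'],1]);return o+d*(z-o[2])/d[2]
def discs(n,m,z,lo=100,c=None):
    """circles fitted to mask blobs projected to plane z: centre, radius, pixel centre"""
    out=[]
    for k in cv2.findContours(m.astype(np.uint8),cv2.RETR_EXTERNAL,cv2.CHAIN_APPROX_NONE)[0]:
        if cv2.contourArea(k)<lo: continue
        k=cv2.convexHull(k)
        P=np.array([ray(n,u,v,z,c)[:2] for u,v in k[:,0]])*1000
        (x,y),rad=cv2.minEnclosingCircle(P.astype(np.float32))
        w=cv2.minAreaRect(P.astype(np.float32))
        out.append((round(x,1),round(y,1),'R%.1f'%rad,np.round(w[0],1),np.round(w[1],1),round(w[2]),k[:,0].mean(0).round()))
    return out
def hsv(p): return cv2.split(cv2.cvtColor(p,cv2.COLOR_RGB2HSV))
E
python3 - <<'E'
from h import *
for n in('top','side'):
    f=np.load(n+'0.npz');p=f['p'];H,S,V=hsv(p)
    b=p.astype(int)
    q={'top':[(358,234),(283,241),(190,217),(190,214),(127,230),(160,226),(165,240),(235,284)],'side':[(295,285),(240,250),(246,165),(246,160)]}[n]
    print([(a,p[a[1],a[0]].tolist(),H[a[1],a[0]],S[a[1],a[0]]) for a in q])
    print(n,'blue');[print(*o) for o in discs(n,(H>85)&(H<110)&(S>35)&(V>130),.012)]
    print('orange');[print(*o) for o in discs(n,(H<12)&(S>150)&(V>120),0)]
f=np.load('top0.npz')['p'][185:310,100:240];cv2.imwrite('pics/crop1.png',cv2.resize(f[:,:,::-1],None,fx=4,fy=4,interpolation=2))
E
```

```text
[((358, 234), [123, 143, 158], np.uint8(103), np.uint8(56)), ((283, 241), [166, 164, 162], np.uint8(15), np.uint8(6)), ((190, 217), [172, 168, 153], np.uint8(24), np.uint8(28)), ((190, 214), [178, 175, 162], np.uint8(24), np.uint8(23)), ((127, 230), [187, 183, 170], np.uint8(23), np.uint8(23)), ((160, 226), [107, 105, 98], np.uint8(23), np.uint8(21)), ((165, 240), [134, 111, 75], np.uint8(18), np.uint8(112)), ((235, 284), [123, 126, 139], np.uint8(114), np.uint8(29))]
top blue
355.0 -335.1 R36.9 [ 355.2 -334.8] [71.  72.6] 45 [356. 290.]
449.0 -524.5 R36.9 [ 448.7 -525.1] [71.4 70.2] 45 [423. 259.]
516.2 -343.3 R53.2 [ 516.5 -343.4] [101.3 104.2] 1 [358. 232.]
orange
492.1 -125.6 R77.2 [ 491.2 -125.2] [150.9 150.8] 1 [279. 242.]
[((295, 285), [140, 161, 172], np.uint8(100), np.uint8(47)), ((240, 250), [116, 123, 130], np.uint8(105), np.uint8(27)), ((246, 165), [81, 62, 23], np.uint8(20), np.uint8(183)), ((246, 160), [91, 84, 69], np.uint8(20), np.uint8(62))]
side blue
448.6 -528.1 R37.4 [ 448.5 -527.9] [72.3 74.1] 69 [298. 355.]
355.0 -339.0 R37.7 [ 354.7 -339.6] [73.5 72.6] 35 [231. 301.]
516.3 -344.3 R53.2 [ 516.9 -345. ] [104.6 103.7] 69 [292. 284.]
orange
```

View pics/crop1.png

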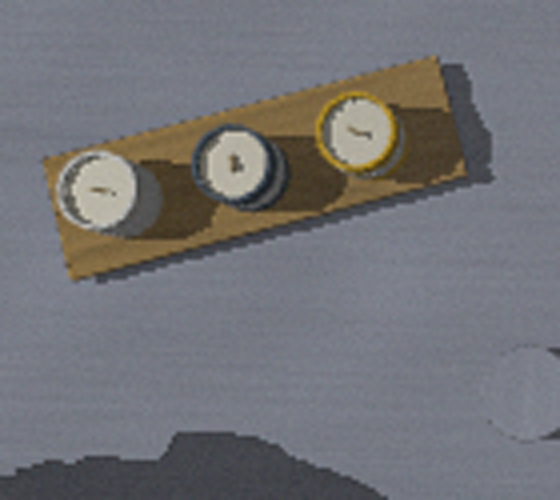

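The crop shows the yellow-rimmed candle at crop (358,133), which is top-view pixel about (189,218), at the right end of the rack. The white candle is at the left and the grey one in the middle. Disc look-alikes: 71 mm pale discs at (356,290) and (423,259). The 104 mm pale one plus its black rim, at (358,232), is the 120 mm mirror I want. Tins and the boxed discs are grey, not blue.

```bash
python3 - <<'E'
from h import *
f=np.load('top0.npz');p=f['p'];H,S,V=hsv(p);d=f['d']
roi=np.zeros(H.shape,bool);roi[180:260,100:225]=1
m=roi&(S>150)&(H>17)&(H<32)&(V>90)
print('yellow top');[print(*o) for o in discs('top',m,.1,20)]
for nm,z,w,thr in(('pitcher',.13,(300,140,375,195),0.095),('tin_a',.044,(210,135,250,170),.03),('tin_b',.044,(215,265,255,300),.03),('candles',.1,(105,195,225,262),.07),('rack',.03,(100,190,225,265),.02),('mirror',.012,(330,205,385,260),.006),('wick',.035,(145,135,200,180),.02)):
    c=optics.calibration('top');R,t=np.array(c['R']),np.array(c['t'])
    v,u=np.mgrid[0:420,0:560];X=np.stack([(u-c['cx'])/c['fx']*d,(v-c['cy'])/c['fy']*d,d],-1)
    W=(X-t)@R; k=np.zeros(H.shape,bool);k[w[1]:w[3],w[0]:w[2]]=1
    mm=k&(d>0)&(W[...,2]>thr)&(W[...,2]<z+.02)
    print(nm,np.median(W[...,2][mm]).round(3));[print('  ',*o) for o in discs('top',mm,z,60)]
print('table z',np.median(W[300:330,120:200,2]))
# orange ring inner/outer
m=(H<12)&(S>150)&(V>120)
g=cv2.fitEllipse(np.argwhere(m)[:,::-1].astype(np.float32));print('ring fit',g,ray('top',*g[0],0)*1000)
pts=np.array([ray('top',u,v,0)[:2] for v,u in np.argwhere(m)]);A=np.c_[2*pts,np.ones(len(pts))];s=np.linalg.lstsq(A,(pts**2).sum(1),rcond=None)[0];print('circle',s[:2]*1000,np.sqrt(s[2]+s[:2]@s[:2]))
f=np.load('side0.npz');H,S,V=hsv(f['p']);roi=np.zeros(H.shape,bool);roi[210:260,220:295]=1
m=roi&((H<14)|(H>170))&(S>120)
pts=np.array([ray('side',u,v,0)[:2] for v,u in np.argwhere(m)]);A=np.c_[2*pts,np.ones(len(pts))];s=np.linalg.lstsq(A,(pts**2).sum(1),rcond=None)[0];print('side circle',s[:2]*1000,np.sqrt(s[2]+s[:2]@s[:2]),len(pts))
roi[:]=0;roi[145:195,230:262]=1
m=roi&(S>120)&(H>15)&(H<32)
print('side yellow px',[ (k[:,0].min(0),k[:,0].max(0)) for k in cv2.findContours(m.astype(np.uint8),0,1)[0] if cv2.contourArea(k)>30])
E
```

```text
yellow top
540.4 132.0 R27.4 [539.9 131.8] [52.4 51.6] 3 [188. 218.]
pitcher 0.129
   689.9 -276.6 R64.8 [ 696.9 -272.1] [ 94.2 118.3] 1 [333. 162.]
tin_a 0.043
   749.7 35.5 R33.5 [749.1  35.4] [65.4 60.6] 2 [229. 149.]
tin_b 0.043
   367.5 12.6 R32.7 [367.4  12.7] [64.9 62.2] 47 [231. 282.]
candles 0.091
   494.7 300.7 R30.8 [494.4 300.6] [58.7 54.4] 48 [125. 232.]
   513.9 212.0 R29.9 [514.8 211.8] [59.1 51.7] 65 [158. 226.]
   538.3 129.7 R29.3 [538.6 129. ] [56.7 51.5] 47 [189. 218.]
rack 0.03
   522.1 213.8 R150.6 [521.4 213.4] [ 90.9 289.9] 16 [167. 224.]
mirror 0.012
   516.0 -341.5 R61.3 [ 515.1 -342.3] [115.7 118.2] 1 [361. 234.]
wick 0.035
   720.8 202.8 R57.9 [721.2 202.4] [102.8  62.8] 78 [170. 159.]
table z -0.00038639415269789445
ring fit ((282.2935791015625, 240.7440185546875), (50.99370574951172, 51.20510482788086), 133.07070922851562) [ 491.37339294 -125.92806486    0.        ]
circle [ 491.90184749 -125.92695941] 0.07399662723189791
side circle [ 492.45925216 -125.67970752] 0.07438417438456525 250
side yellow px [(array([236, 174], dtype=int32), array([254, 181], dtype=int32)), (array([238, 155], dtype=int32), array([253, 169], dtype=int32))]
```

```bash
python3 -m jog '[[[16,-62,0],-0.064,0],[[16,-62,0],-0.064,0],[[16,-62,0],-0.064,0],[[16,-62,0],-0.064,0],[[16,-62,0],-0.064,0],[[16,-62,0],-0.064,0],[[16,-62,0],-0.064,0],[[16,-62,0],-0.064,0]]'; python3 -m jog '[[[16,-62,0],-0.064,0],[[16,-62,0],-0.064,0],[[16,-62,0],-0.064,0],[[16,-62,0],-0.064,0],[[16,-62,0],-0.064,0],[[16,-62,0],-0.064,0],[[16,-62,0],-0.064,0],[[0,0,0],0,0]]'
```

```text
time: 1.1
ee_pos: [0.3916, 0.0791, 0.2394]
eef_rot: [0.459, 0.888, 0.0, 0.0]
force: [0.3, -0.7, 0.1]
grip_width: 1.0
gripper_force: 0.0
time: 2.1
ee_pos: [0.4996, -0.3477, 0.2382]
eef_rot: [0.647, 0.762, -0.002, 0.0]
force: [0.4, -0.1, -0.7]
grip_width: 0.999
gripper_force: 0.0
```

```bash
python3 -m jog '[[[20,-62,-40],-0.05,0],[[0,0,-60],0,0],[[0,0,-60],0,0],[[0,0,0],0,0],[[0,0,0],0,0]]'
```

```text
time: 2.72
ee_pos: [0.5181, -0.3937, 0.0887]
eef_rot: [0.663, 0.748, 0.0, 0.001]
force: [0.3, -0.2, 1.6]
grip_width: 1.002
gripper_force: 0.0
```

```bash
python3 -m jog '[[[7,-38,0],-0.01,0],[[0,0,-40],0,0],[[0,0,-20],0,0],[[0,0,-10],0,0],[[0,0,-10],0,0],[[0,0,0],0,0],[[0,0,0],0,0]]'; python3 - <<'E'
from h import *
p,d=optics.grab_frame('wrist');print(r.get_state()['ee_pos']);cv2.imwrite('pics/w1.png',p[:,:,::-1])
c=optics.calibration('wrist');T=np.array(c['tool_from_camera']);print(T.round(3))
v,u=np.mgrid[0:420,0:560];X=np.stack([(u-c['cx'])/c['fx']*d,(v-c['cy'])/c['fy']*d,d,np.ones_like(d)],-1)@T.T
k=(d>0)&(abs(X[...,0])<.012)&(abs(X[...,1])>.035)&(abs(X[...,1])<.06)
print('tool z of finger region',np.percentile(X[...,2][k],[1,10,50,90,99]).round(3)) 
E
```

```text
time: 3.6
ee_pos: [0.5246, -0.4315, 0.0073]
eef_rot: [0.667, 0.745, 0.0, 0.0]
force: [-0.3, -0.1, 0.6]
grip_width: 1.0
gripper_force: 0.0
[ 0.52463863 -0.43148764  0.00737226]
[[ 0.    -0.955 -0.298  0.077]
 [ 1.     0.     0.001 -0.   ]
 [-0.001 -0.298  0.955 -0.134]
 [ 0.     0.     0.     1.   ]]
tool z of finger region [-0.082 -0.073 -0.039  0.007  0.008]
```

View pics/w1.png

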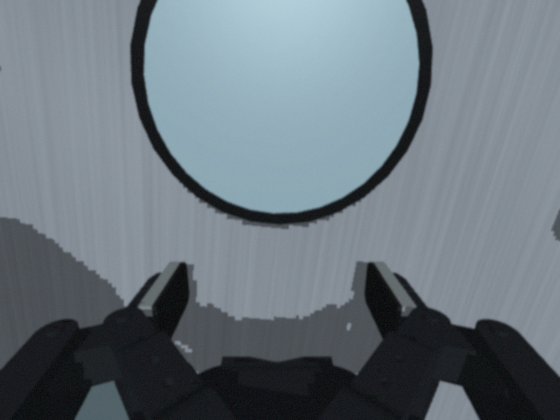

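The wrist view shows the mirror (lower rim at (280,218)) centred between the open pads, whose tips are at (180,265) and (372,265). Next, the tip height.

```bash
python3 - <<'E'
from h import *
p,d=optics.grab_frame('wrist');c=optics.calibration('wrist');T=np.array(c['tool_from_camera'])
v,u=np.mgrid[0:420,0:560];X=np.stack([(u-c['cx'])/c['fx']*d,(v-c['cy'])/c['fy']*d,d,np.ones_like(d)],-1)@T.T*1000
for a in((180,264),(184,268),(180,275),(172,285),(160,275),(372,264),(368,268),(375,275)):print(a,X[a[1],a[0],:3].round(1))
E
```

```text
(180, 264) [ 11.5 -43.8 -11. ]
(184, 268) [  8.7 -42.7  -9.4]
(180, 275) [  7.8 -43.2 -14.2]
(172, 285) [  9.6 -42.9 -25.3]
(160, 275) [ 12.1 -48.8 -21.8]
(372, 264) [ 11.8  42.9 -11.4]
(368, 268) [ 7.3 42.8 -6.9]
(375, 275) [  9.8  42.5 -17.7]
```

```bash
python3 -m jog '[[[0,0,-5],0,0],[[0,0,-4],0,0],[[0,0,0],0,0],[[0,0,0],0,0]]'
```

```text
time: 4.2
ee_pos: [0.5242, -0.4313, -0.0025]
eef_rot: [0.667, 0.745, -0.0, -0.0]
force: [-0.6, -0.8, -0.2]
grip_width: 0.999
gripper_force: 0.0
```

No contact. Push most of the way, stopping about 60 mm short.

```bash
python3 -m jog '[[[-2,20,0],0,0],[[-2,20,0],0,0],[[-2,20,0],0,0],[[-2,20,0],0,0],[[-2,20,0],0,0],[[-2,20,0],0,0],[[-2,20,0],0,0],[[-2,20,0],0,0]]'; python3 -m jog '[[[-2,20,0],0,0],[[-1,10,0],0,0],[[0,5,0],0,0],[[0,0,0],0,0]]'
cat > mir.py <<'E'
from h import *
import sys
p,d=optics.grab_frame('wrist');s=r.get_state();c=optics.calibration('wrist');T=np.array(c['tool_from_camera'])
from scipy.spatial.transform import Rotation as Ro
M=np.eye(4);M[:3,:3]=Ro.from_quat(s['eef_rot']).as_matrix();M[:3,3]=s['ee_pos'];E=M@T;R=E[:3,:3].T
cc=dict(c,R=R,t=-R@E[:3,3])
H,S,V=hsv(p);m=(H>85)&(H<110)&(S>35)&(V>110)
print(s['ee_pos'].round(4));[print('wrist',*o) for o in discs('wrist',m,.012,5000,cc)]
for n in('top','side'):
    q,_=optics.grab_frame(n);H,S,V=hsv(q);[print(n,*o) for o in discs(n,(H>85)&(H<110)&(S>35)&(V>120),.012,300) if 400<o[0] and o[1]>-450]
    cv2.imwrite(f'pics/{n}_{s["time"]:.2f}.png',q[:,:,::-1])
E
python3 mir.py
```

```text
time: 5.2
ee_pos: [0.5082, -0.2699, -0.0023]
eef_rot: [0.667, 0.745, 0.0, 0.0]
force: [-0.4, -1.3, 0.0]
grip_width: 1.0
gripper_force: 0.9
time: 5.7
ee_pos: [0.5053, -0.2359, -0.0024]
eef_rot: [0.667, 0.745, 0.0, -0.0]
force: [0.3, 0.1, -0.3]
grip_width: 1.001
gripper_force: 0.0
[ 0.5052 -0.2362 -0.0025]
wrist 499.1 -182.3 R54.3 [ 499.1 -182.3] [107.9 108. ] 22 [274. 155.]
```

```bash
python3 -m jog '[[[-2,16,0],0,0],[[-2,16,0],0,0],[[-1,10,0],0,0],[[-1,6,0],0,0],[[-1,4,0],0,0],[[0,2,0],0,0],[[0,0,0],0,0],[[0,0,0],0,0]]'; python3 mir.py; ls pics
```

```text
time: 6.85
ee_pos: [0.4982, -0.1822, -0.0025]
eef_rot: [0.667, 0.745, 0.0, -0.0]
force: [-0.2, -1.1, -0.6]
grip_width: 1.001
gripper_force: 0.6
[ 0.4982 -0.1822 -0.0025]
wrist 492.0 -129.1 R54.3 [ 492.  -129.1] [108.  107.8] 57 [277. 160.]
crop1.png
side0.png
side_5.75.png
side_6.90.png
top0.png
top_5.75.png
top_6.90.png
w1.png
```

```bash
python3 -m jog '[[[0,2,0],0,0],[[0,1,0],0,0],[[0,0,0],0,0],[[2,-20,0],0,0],[[2,-20,0],0,0],[[0,0,40],0,0],[[0,0,40],0,0],[[0,0,0],0,0]]'; python3 mir.py;python3 - <<'E'
import cv2,glob
from h import *
n=sorted(glob.glob('pics/side_*'),key=lambda s:float(s[10:-4]))[-1];p=cv2.imread(n)[:,:,::-1]
cv2.imwrite('pics/crop2.png',cv2.resize(p[180:320,180:350,::-1],None,fx=4,fy=4))
E
```

```text
time: 8.0
ee_pos: [0.5038, -0.2195, 0.08]
eef_rot: [0.667, 0.745, 0.001, 0.002]
force: [0.7, -0.6, -1.0]
grip_width: 1.001
gripper_force: 0.0
[ 0.503  -0.2187  0.0785]
wrist 491.2 -125.5 R53.9 [ 491.6 -130. ] [107.3  98. ] 6 [281. 101.]
side 492.2 -126.0 R54.2 [ 492.1 -133. ] [ 92.4 105.2] 85 [259. 234.]
```

View pics/crop2.png

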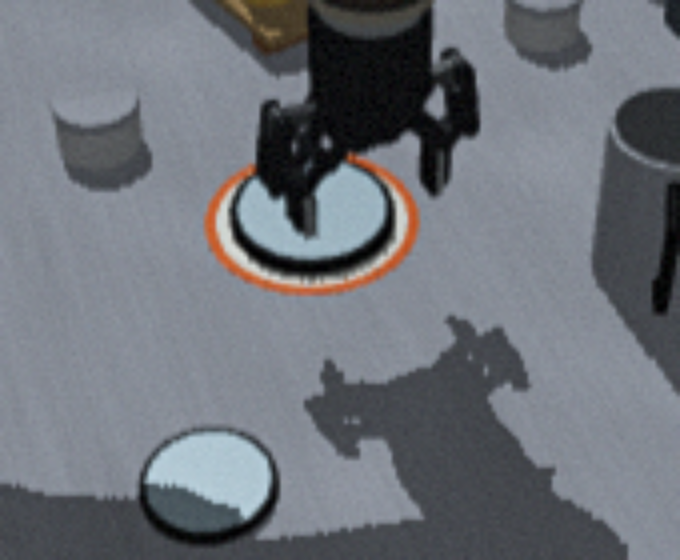

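The crop shows the mirror, at crop (313,210), centred inside the orange ring. Now for the candle.

```bash
python3 -m jog '[[[0,0,60],0,0],[[4,40,50],0.02,0],[[6,55,0],0.03,0],[[6,55,0],0.03,0],[[6,55,0],0.03,0],[[6,55,0],0.03,0],[[6,55,0],0.02,0],[[0,0,0],0,0]]'; python3 -m jog '[[[3,35,0],0,0],[[0,0,0],0,0],[[0,0,0],0,0]]'; python3 - <<'E'
from h import *
from scipy.spatial.transform import Rotation as Ro
p,d=optics.grab_frame('wrist');s=r.get_state();c=optics.calibration('wrist')
M=np.eye(4);M[:3,:3]=Ro.from_quat(s['eef_rot']).as_matrix();M[:3,3]=s['ee_pos'];E=M@np.array(c['tool_from_camera']);R=E[:3,:3].T
cc=dict(c,R=R,t=-R@E[:3,3]);H,S,V=hsv(p);cv2.imwrite('pics/w2.png',p[:,:,::-1])
print(s['ee_pos'],np.degrees(np.arctan2(M[1,1],M[0,1])))
[print(*o) for o in discs('wrist',(S>130)&(H>17)&(H<32)&(V>70),.1,300,cc)]
E
```

```text
time: 9.15
ee_pos: [0.5354, 0.1004, 0.1845]
eef_rot: [0.602, 0.798, -0.001, -0.001]
force: [-0.3, -1.0, 1.1]
grip_width: 0.998
gripper_force: 0.0
time: 9.52
ee_pos: [0.5387, 0.1286, 0.1856]
eef_rot: [0.606, 0.796, -0.001, -0.0]
force: [-0.1, 0.0, 0.6]
grip_width: 1.001
gripper_force: 0.0
[0.53887019 0.12820396 0.18578207] 15.376457543328563
539.5 133.1 R29.4 [539.7 133.7] [54.6 57.7] 15 [280. 206.]
```

View pics/w2.png

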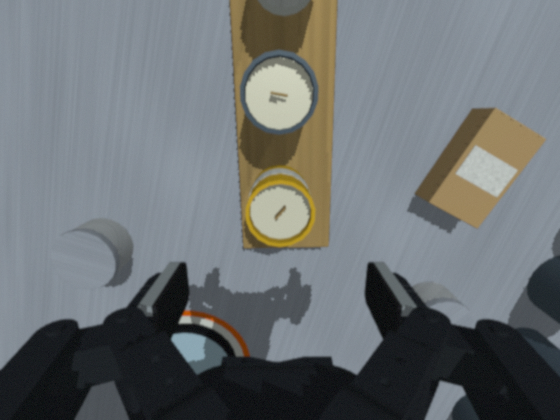

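The wrist view shows the yellow candle at (280,210), centred between the pads, with the grey one at (279,93) well clear. I go down onto the yellow one and close.

```bash
python3 -m jog '[[[1,3,-30],0,0],[[0,0,-35],0,0],[[0,0,-30],0,0],[[0,0,-20],0,0],[[0,0,-8],0,0],[[0,0,0],0,0],[[0,0,0],0,0]]'; python3 -m jog '[[[0,0,0],0,0.2],[[0,0,0],0,0.3],[[0,0,0],0,0.4],[[0,0,0],0,0.6],[[0,0,0],0,0.8],[[0,0,0],0,1],[[0,0,0],0,1],[[0,0,0],0,1]]'
```

```text
time: 10.45
ee_pos: [0.5408, 0.1325, 0.0642]
eef_rot: [0.606, 0.796, 0.001, 0.0]
force: [-0.1, 0.5, -0.4]
grip_width: 0.997
gripper_force: 0.0
time: 11.45
ee_pos: [0.5404, 0.133, 0.064]
eef_rot: [0.605, 0.796, 0.0, 0.0]
force: [-2.3, 0.2, 6.1]
grip_width: 0.618
gripper_force: 62.2
```

```bash
python3 -m jog '[[[0,0,4],0,1],[[0,0,10],0,1],[[0,0,20],0,1],[[0,0,28],0,1],[[0,0,28],0,1],[[0,0,20],0,1],[[0,0,8],0,1],[[0,0,2],0,1]]'; python3 -m jog '[[[-2,-12,0],0,1],[[-4,-24,0],0,1],[[-6,-32,0],0,1],[[-6,-32,0],0,1],[[-6,-32,0],0,1],[[-6,-32,0],0,1],[[-6,-32,0],0,1],[[-6,-32,0],0,1]]'; python3 -m jog '[[[-4,-20,0],0,1],[[-2,-10,0],0,1],[[0,0,0],0,1],[[0,0,0],0,1],[[0,0,0],0,1]]'
cat > fin.py <<'E'
from h import *
s=r.get_state();print(s['ee_pos'],s['gripper_force'])
for n in('top','side'):
    q,d=optics.grab_frame(n);H,S,V=hsv(q);[print(n,*o) for o in discs(n,(H>85)&(H<110)&(S>35)&(V>90),.012,200) if 430<o[0]<560 and o[1]>-300]
    if n=='side':cv2.imwrite('pics/f.png',cv2.resize(q[120:300,160:340,::-1],None,fx=3,fy=3))
E
python3 fin.py
```

```text
time: 12.45
ee_pos: [0.5401, 0.1328, 0.1835]
eef_rot: [0.605, 0.796, 0.0, -0.0]
force: [-0.5, 0.8, -3.2]
grip_width: 0.621
gripper_force: 63.4
time: 13.45
ee_pos: [0.4966, -0.0981, 0.183]
eef_rot: [0.606, 0.795, -0.0, -0.0]
force: [0.8, 0.1, -2.3]
grip_width: 0.618
gripper_force: 63.4
time: 14.08
ee_pos: [0.4923, -0.1243, 0.1832]
eef_rot: [0.605, 0.796, 0.0, -0.0]
force: [-0.9, 0.2, -2.4]
grip_width: 0.618
gripper_force: 63.4
[ 0.49234961 -0.12432356  0.18317514] 63.382272720336914
side 492.8 -125.5 R55.3 [ 492.2 -125. ] [108.3 106.8] 90 [256. 231.]
```

View pics/f.png

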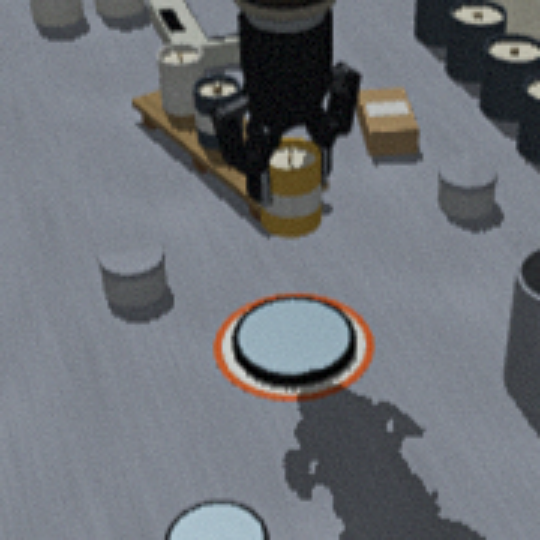

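The picture shows the candle, its base at crop (290,228), upright over the mirror. The mirror is centred in the ring at (295,338), and the neighbours haven't been touched.

```bash
python3 -m jog '[[[0,-1,0],0,1],[[0,0,0],0,1],[[0,0,0],0,1],[[0,0,0],0,1],[[0,0,0],0,1],[[0,0,0],0,1]]'; python3 -c "
from station import *
from h import ray
print(ray('side',160+290/3,120+218/3,.15), r.get_state()['joint_vel'])
print(job_done())"
```

```text
time: 14.92
ee_pos: [0.4922, -0.1262, 0.1833]
eef_rot: [0.606, 0.796, -0.0, -0.0]
force: [-0.1, -0.6, -2.0]
grip_width: 0.617
gripper_force: 63.4
[ 0.49284169 -0.12606012  0.15      ] [-1.27950224e-05  1.79584639e-03 -3.85757904e-04  2.03430997e-03
  1.23227719e-03  2.23481698e-04 -5.73915869e-04]
the job is handed in; nothing more can be done
None
```

I slid the mirror to within about 1 mm of the spot's centre, and the yellow candle is held level and still over it with its base about 15 cm up. The job was handed in at about 15 s; no verdict came back.

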